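Take the depth of an open box with a bench depth gauge and lock it

ROBOT

A 6-joint arm with a two-finger parallel gripper is mounted at the origin on a cart in front of the work surface, level with it; the furniture and walls round the work are solid. World frame = base frame: x ahead of the robot, y to its left, z up, the work surface at z = 0. Lengths are in mm, angles in rad, forces in N, time in s.
With the tool pointing down it reaches from about 350 to 775 mm from the base axis. Payload 5.5 kg.
Tool frame: the origin (TCP) lies at the very end of the fingers, on their centre line; the grasp point (between the pads) lies 19 mm behind it; z points along the fingers, y is the line along which they close (so a half turn about z gives the same grasp; the last joint's range is limited). The gripper opens to 85 mm and grips with 20 to 120 N. Pads are 22 mm wide; open, the fingers measure 114 mm over their backs; the gripper's body (76 mm by 85 mm) begins 54 mm behind the grasp point. The pads swing forward as they close: fully open they stand 13 mm farther back than shut.
Start: joints at [-1.247, 0.313, 0.046, 1.304, 0, 1.431], TCP at [257.229, -514.301, 231.323] pointing down, gripper open.
Joint ranges: [-2.76, 2.76], [-0.86, 1.69], [-1.03, 1.26], [-2.2, 2.34], [-1.47, 1.5], [-3.14, 3.14]. Speed limits (rad/s): [2.57, 2.57, 3.14, 3.14, 3.14, 3.14].

INTERFACE

Orientations are given as a rotation vector (axis times angle).
In Python, from rig import telemetry, vision, bot, spotter gives the robot as it stands.
- The arm moves only by the tool step_arm, never from a script. Its argument "targets" is text: rows parted by semicolons, each of 5 numbers parted by spaces: the shift along the tool's x, y, z in m, then the turn about the tool's z in degrees, then the finger opening in m, from 0 to 0.0854. A call has 1 to 10 rows; each row is the pose to reach, as a shift and turn from the pose commanded when the call began, along the tool's axes at that moment; what a row does not reach only later rows make up. A row lasts 1/12 s, in which the tool goes at most 41.7 mm and 7.16 degrees, less where a joint would pass 70% of its speed; a pose out of reach is approached as far as the arm can. A call with a gripper value outside its range is refused whole. The fingers move at their own pace and stop on an object; "newtons" is the grip in N (left out, the last holds). Time passes only in rows, so rows that repeat a pose let the fingers close. It gives the time, the measured TCP pose, the force, the opening and the grip force at its end, in the units of the state.
- telemetry.sense(): the state, without advancing time (a new reading comes with each control period).
- vision.capture(name): name is "scene" or "top"; returns a dict with "frame" (420x560x3 uint8, red, green, blue), "fov_y" (degrees; the focal length in pixels is half the picture's height over the tangent of half this angle, whatever the lens; pixels are square), "cx", "cy" (the principal point, pixels), "D" ([k1, k2, p1, p2, k3] as OpenCV has them; the pictures are not rectified), "position" and "orientation" of the camera in the world. Camera axes: x right, y down, z forward; pixel columns grow to the right and rows downward; lengths in mm; the calibration is good to about 2 mm. A picture is of the moment at which its call begins. There is no depth.
- bot.close_job(): hands the job in; it is judged then, once.
Trained networks look in a picture, given as the dict that the camera call returned (one of the last four; its "shot" number tells which), for a name from the list of things; names that differ only in an ending like _2 or _b are one class to them, and where a whole thing is asked for, a point or a joint stands for the part that bears it (a point fixed in the world has none). Each returns a list of dicts, best first, with "p" (0 to 1); they miss things now and then, are a little off and sometimes report something else, mostly with a low value. They report only what shows in the picture. A call takes as long as a camera call.
- spotter.silhouettes(query, picture): "region" (420x560 bool, what is visible of it) and "point" ([column, row] in pixels, amid what is visible of it).
- spotter.landmark_of(query, picture): "point" ([column, row] in pixels: a listed point, or the origin of a listed thing).
The state is a dict: "time": time; "qpos": joint angles; "qvel": joint speeds; "joint_torque": joint torques, N m; "ee_pos": TCP position; "eef_rot": TCP orientation; "wrist_force": force on the tool from outside, world axes, zero at the start; "torque": the same for the moment, N m; "finger_gap": finger opening in mm; "grip_force": force on a finger pad.
Only numpy, scipy, OpenCV 4.12 (cv2) and the standard library are available. Lean on these libraries where they do the work, as an engineer would, in place of code of your own. Each camera call takes 0.05 s, during which the arm holds its last target. There are 200 camera calls.

TASK

Two alike depth gauges stand on the desk, one over an open aluminium box, the other over a transformer. On the gauge over the box, lower the probe by its aluminium knob until its foot touches the bottom of the box, then lock it at that height by pressing its lock lever fully down. Leave the gauge over the transformer and its lever alone, and do not shift the box.

Things in the scene. Friction and masses are not known exactly. Their poses are not given: they have to be found in the camera images.
- knob_1 (a point): Centre of the aluminium knob (upright cylinder, 24 mm across, 28 mm tall) on the probe of the depth gauge over the open box. Axes as the gauge's: x to its back, y to its left, z up. The knob starts 226 to 238 mm above the desk, ends about 170 mm above it. The probe slides up and down only, takes 1 to 3 N to move and stays where it is left.
- probe_1: That gauge's steel probe rod, through a grey arm whose top is 130 mm above the desk (column behind, base plate 170 x 150 x 12 mm below). Origin: middle of the underside of its round foot (16 mm across), 154 mm straight below the knob's centre; starts 5 to 17 mm above the box's rim. Axes as the knob's.
- box: Open aluminium box, loose on that gauge's base plate: 100 (x) x 130 (y) x 55 mm high, walls and floor 4 mm thick, slim posts in the corners. Origin: middle of its underside, z up; the inner floor is 4 mm above the origin. The probe comes down within 20 mm of its middle.
- paddle_1 (a point): Centre of the aluminium end paddle (26 x 36 x 9 mm) of that gauge's lock lever, which sticks out to the gauge's left (+y) from a hinge on the arm, 74 mm from this point. Raised 24 to 30 degrees at first; pressed from above with about 3 N it goes to a stop 15 degrees below level, the paddle then 93 mm above the desk and 4 to 8 mm farther out (at most 10 on the way); it stays where it is left.
- lock_1 (a joint): Angle of that lock lever in rad: 0 raised (open), 0.785 fully down (locked).
- probe_2 (a joint): How far down the probe of the other gauge, over the transformer, has slid, in m (0 top, 0.075 lowest): leave alone.
- lock_2 (a joint): Angle of the lock lever of the other gauge in rad (0 raised, 0.785 down): leave alone.

How it is judged:
By the outcome, as a careful person would: the job done as asked, in the order asked, and still so for the second after the job is handed in, with the robot touching nothing.
It also fails if it takes over 42 s, if anything falls off the work surface, if the arm or the gripper's body presses on something with over 40 N, if the wrist force passes 120 N, or if a joint passes its speed limit or range.

## Working session

There is one attempt and no reset: what is moved stays moved. The work goes in short steps, Python scripts to look and compute and a tool call to move; the robot and the scene stay as the last step left them, time stands still between calls to the robot, and variables do not carry over. Pictures are saved under pics/ and viewed, at most 10 in all, crops included, and the job is handed in when it is done.

Besides the shell and the picture viewer there is one more tool, called after "Call:" as a command line: name --argument value ..., lists and objects as JSON in quotes. step_arm: Moves the arm, as the interface text tells. Its arguments: {"type":"object","properties":{"targets":{"type":"string"},"newtons":{"type":"number"}},"required":["targets"]}

```bash
mkdir -p pics; ls; cat > h.py <<'E'
import numpy as np, cv2
from scipy.spatial.transform import Rotation as R
from rig import telemetry, vision, bot, spotter
def K(p):
    f=p["frame"].shape[0]/2/np.tan(np.radians(p["fov_y"])/2)
    return np.array([[f,0,p["cx"]],[0,f,p["cy"]],[0,0,1.]])
def rot(p):
    o=np.array(p["orientation"],float); return R.from_rotvec(o).as_matrix() if o.size==3 else o
def ray(p,uv):
    n=cv2.undistortPoints(np.array([[uv]],float),K(p),np.array(p["D"],float))[0,0]
    d=rot(p)@np.array([n[0],n[1],1]); return np.array(p["position"],float),d/np.linalg.norm(d)
def proj(p,X):
    M=rot(p).T; t=-M@np.array(p["position"],float)
    return cv2.projectPoints(np.array(X,float).reshape(-1,1,3),cv2.Rodrigues(M)[0],t,K(p),np.array(p["D"],float))[0][:,0]
def tri(a,b):
    (c1,d1),(c2,d2)=a,b
    s=np.linalg.lstsq(np.c_[d1,-d2],c2-c1,rcond=None)[0]
    x,y=c1+s[0]*d1,c2+s[1]*d2; return (x+y)/2,np.linalg.norm(x-y)
def save(p,n): cv2.imwrite("pics/"+n,p["frame"][:,:,::-1])
E
python3 - <<'E'
from h import *
np.set_printoptions(precision=1,suppress=True)
s,t=vision.capture("scene"),vision.capture("top")
im=np.hstack([s["frame"],t["frame"]]);save(s,"s0.png");save(t,"t0.png")
print(s["position"],s["orientation"],t["position"],t["orientation"],s["fov_y"],t["fov_y"])
for q in ["knob_1","paddle_1","probe_1","box"]:
    L=[spotter.landmark_of(q,p)[:4] for p in (s,t)]
    for n,l in zip("st",L): print(q,n,[(np.round(d["point"],1),round(d["p"],2)) for d in l])
    for a in L[0]:
        for b in L[1]:
            X,e=tri(ray(s,a["point"]),ray(t,b["point"])); print("  ",X,round(e,1))
print(telemetry.sense())
E
```

```text
pics
[ 86.2 811.2 953.7] [-0.7  2.6 -1.2] [ 394.2   26.5 1005.8] [-2.1  2.2 -0.1] 48.94527980917766 57.94426439742283
knob_1 s [(array([328.1, 142.1]), 0.68)]
knob_1 t [(array([391.3, 213.9]), 0.66)]
   [ 468.9 -191.5  231.2] 10.9
paddle_1 s [(array([314.2, 187.5]), 0.39)]
paddle_1 t [(array([336.8, 223.1]), 0.52)]
   [458.8 -91.2 144.5] 10.4
probe_1 s []
probe_1 t [(array([378.9, 225.6]), 0.69)]
box s []
box t [(array([371.2, 224.5]), 0.81)]
{'time': 0.5, 'qpos': array([-1.2,  0.3,  0. ,  1.3, -0. ,  1.4]), 'qvel': array([-0., -0., -0.,  0., -0.,  0.]), 'joint_torque': array([ -0. , -48. ,  29.9,   0. ,  -0. ,   0. ]), 'ee_pos': array([ 257.2, -514.3,  231.3]), 'eef_rot': array([ 3.1,  0.7, -0. ]), 'wrist_force': array([0.1, 0.2, 0.1]), 'torque': array([0., 0., 0.]), 'grip_force': 0.0, 'finger_gap': 85.2967839187637}
```

View pics/s0.png

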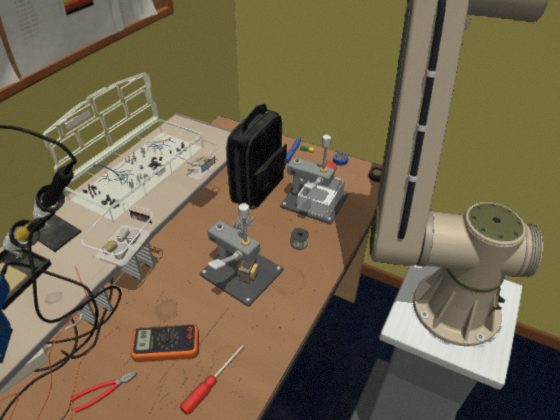

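View pics/t0.png

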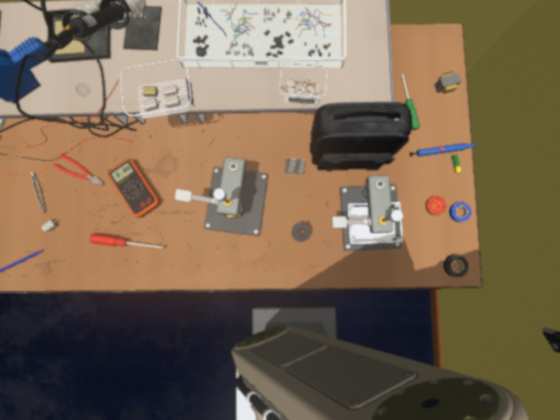

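The box gauge is the right-hand one: its knob is at about (326,141) in scene and (397,214) in top, and its paddle at about (340,222) in top. The residuals are 10 mm, so I'll zoom in to refine.

```bash
python3 - <<'E'
import cv2,numpy as np
s=cv2.imread("pics/s0.png")[125:225,275:365];t=cv2.imread("pics/t0.png")[170:255,330:410]
f=lambda a:cv2.resize(a,(400,600*0+500),interpolation=cv2.INTER_CUBIC)
a=cv2.resize(s,None,fx=5,fy=5,interpolation=cv2.INTER_CUBIC)[:425];b=cv2.resize(t,None,fx=5,fy=5,interpolation=cv2.INTER_CUBIC)[:,:350]
b=cv2.resize(t,None,fx=4.375,fy=5,interpolation=cv2.INTER_CUBIC)
cv2.imwrite("pics/z0.png",np.hstack([a,b]))
E
```

```text
(no output)
```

View pics/z0.png

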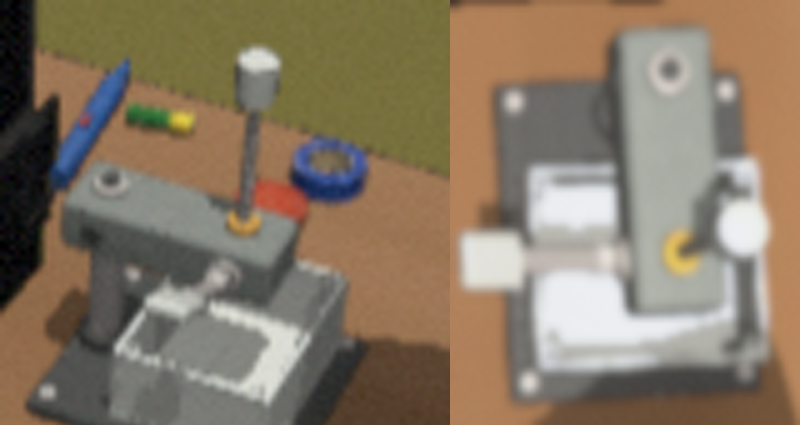

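The zoom shows the knob top at scene (326.6,137.4) and top (397,215.6), the yellow bushing at scene (324,169.4) and top (383,220.4), and the paddle at scene about (310,185) and top (339,221.8).

```bash
cat > m.py <<'E'
from h import *
np.set_printoptions(precision=1,suppress=True)
s,t=vision.capture("scene"),vision.capture("top")
for n,a,b in [("knobtop",(326.2,137),(396.6,215.2)),("bush",(323.6,169),(382.6,220)),("paddle",(309.6,184.6),(338.7,221.4))]:
    print(n,*tri(ray(s,a),ray(t,b)))
def atz(p,uv,z):
    c,d=ray(p,uv); return c+d*(z-c[2])/d[2]
B=[atz(t,u,14) for u in [(344.2,189.8),(392.9,187.6),(347.6,246),(397.3,243.6)]]
print(np.array(B)); 
for i,j in [(0,1),(2,3),(2,0),(3,1)]:
    d=B[i]-B[j]; print(np.linalg.norm(d),np.degrees(np.arctan2(d[1],d[0])))
for q in ["knob_1","paddle_1"]:
    for n,p in (("s",s),("t",t)):
        for d in spotter.silhouettes(q,p)[:3]:
            ys,xs=np.nonzero(d["region"]); print(q,n,round(d["p"],2),np.array(d["point"]),xs.min(),xs.max(),ys.min(),ys.max(),len(xs), xs.mean(),ys.mean())
E
python3 m.py
```

```text
knobtop [ 470.8 -196.1  244.2] 1.860339734536753
bush [ 470.6 -196.3  132.6] 0.5936368306912605
paddle [467.6 -92.9 149.2] 1.0568360497355722
[[ 562.1 -129.    14. ]
 [ 566.1 -257.6   14. ]
 [ 414.2 -133.2   14. ]
 [ 418.7 -262.1   14. ]]
128.59580669193124 91.78197086513308
129.02513029099035 92.01104535067495
148.02029581544764 -178.40209787496477
147.5036850176199 -178.2363779435766
knob_1 s 0.66 [323.4 144.4] 322 330 135 168 149 325.3557046979866 147.03355704697987
knob_1 t 0.65 [391.9 216.2] 382 401 210 222 152 392.9013157894737 216.61184210526315
paddle_1 s 0.6 [313.3 186. ] 305 320 179 189 101 313.33663366336634 184.3960396039604
paddle_1 t 0.76 [341.4 223.2] 333 366 217 227 236 345.25847457627117 222.01271186440678
```

```bash
cat > d.py <<'E'
from h import *
import sys
np.set_printoptions(precision=4,suppress=True)
s=telemetry.sense(); M=R.from_rotvec(s["eef_rot"]).as_matrix()
print(s["time"],s["ee_pos"],s["wrist_force"],s["finger_gap"]); print(M)
for a in sys.argv[1:]:
    X=np.array(eval(a)); print(a, M.T@(X-s["ee_pos"])/1000)
E
python3 d.py "[257,-514,300]" "[470.7,-196.2,300]" "[470.7,-196.2,255]"
```

```text
0.8 [ 257.2375 -514.3187  231.3337] [-0.2226 -0.5217 -0.0002] 85.16150135658626
[[ 0.8944  0.4474  0.    ]
 [ 0.4474 -0.8944 -0.0001]
 [-0.      0.0001 -1.    ]]
[257,-514,300] [-0.0001 -0.0004 -0.0687]
[470.7,-196.2,300] [ 0.3332 -0.189  -0.0687]
[470.7,-196.2,255] [ 0.3332 -0.189  -0.0237]
```

Call:
step_arm --targets "0 0 -0.04 0 0; 0.02 -0.012 -0.069 5 0; 0.055 -0.031 -0.069 12 0; 0.09 -0.051 -0.069 19 0; 0.125 -0.071 -0.069 26.6 0; 0.16 -0.091 -0.069 26.6 0; 0.195 -0.111 -0.069 26.6 0; 0.23 -0.13 -0.069 26.6 0; 0.265 -0.15 -0.069 26.6 0; 0.3 -0.17 -0.069 26.6 0" --newtons 40

```text
time: 1.63
ee_pos: [450.2, -226.3, 300.6]
eef_rot: [3.141, -0.001, 0.001]
wrist_force: [-0.1, -0.3, 0.3]
finger_gap: 0.1
grip_force: 0.0
```

```bash
python3 d.py "[470.7,-196.2,300]" "[470.7,-196.2,265]"
```

```text
1.6333 [ 450.2403 -226.2834  300.6   ] [-0.117  -0.282   0.2988] 0.10345616676402337
[[ 1.     -0.0007  0.0007]
 [-0.0007 -1.     -0.0005]
 [ 0.0007  0.0005 -1.    ]]
[470.7,-196.2,300] [ 0.0204 -0.0301  0.0006]
[470.7,-196.2,265] [ 0.0204 -0.0301  0.0356]
```

Call:
step_arm --targets "0.0212 -0.0319 0 0 0; 0.0212 -0.0319 0.02 0 0; 0.0212 -0.0319 0.04 0 0; 0.0212 -0.0319 0.04 0 0; 0.0212 -0.0319 0.04 0 0"

```text
time: 2.05
ee_pos: [470.1, -195.5, 259.7]
eef_rot: [-3.14, 0.0, 0.003]
wrist_force: [0.4, -0.1, 0.4]
finger_gap: 0.2
grip_force: 0.0
```

```bash
python3 - <<'E'
from h import *
s,t=vision.capture("scene"),vision.capture("top")
print(proj(s,[[470.7,-196.2,244],[470.7,-196.2,260]]))
a=cv2.resize(s["frame"][85:225,265:375],None,fx=4,fy=4,interpolation=cv2.INTER_CUBIC);b=cv2.resize(t["frame"][160:300,330:420],None,fx=4,fy=4,interpolation=cv2.INTER_CUBIC)
cv2.imwrite("pics/z1.png",np.hstack([a,b])[:,:,::-1])
print(telemetry.sense()["ee_pos"])
E
```

```text
[[326.56880536 137.07280068]
 [327.00959475 132.19353483]]
[ 470.85139666 -196.73555937  261.34654509]
```

View pics/z1.png

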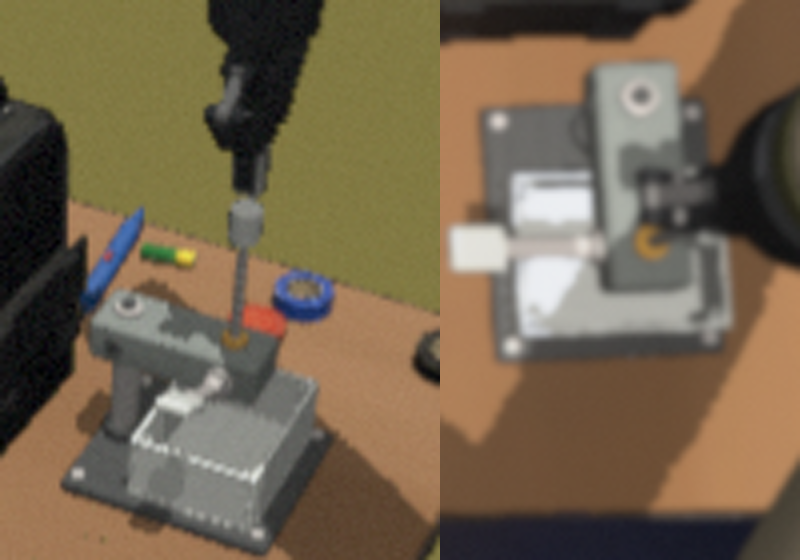

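The closed fingers stand centred just above the knob, with the tip at scene about (327,132) and the knob at (326,141). I'll press down in stages.

Call:
step_arm --targets "0 0 0.008 0 0; 0 0 0.014 0 0; 0 0 0.018 0 0; 0 0 0.022 0 0; 0 0 0.026 0 0; 0 0 0.03 0 0; 0 0 0.03 0 0"

```text
time: 2.73
ee_pos: [470.3, -196.0, 229.4]
eef_rot: [-3.141, 0.001, 0.002]
wrist_force: [0.4, -0.2, 0.4]
finger_gap: -0.4
grip_force: 0.0
```

Call:
step_arm --targets "0 0 0.005 0 0; 0 0 0.01 0 0; 0 0 0.015 0 0; 0 0 0.02 0 0; 0 0 0.025 0 0; 0 0 0.03 0 0; 0 0 0.034 0 0; 0 0 0.038 0 0; 0 0 0.038 0 0"

```text
time: 3.48
ee_pos: [470.3, -195.9, 191.3]
eef_rot: [-3.141, 0.001, 0.002]
wrist_force: [-0.4, -0.5, -0.4]
finger_gap: -0.1
grip_force: 0.0
```

```bash
python3 - <<'E'
from h import *
s,t=vision.capture("scene"),vision.capture("top")
print(proj(s,[[470.7,-196.2,191]]), telemetry.sense()["wrist_force"])
a=cv2.resize(s["frame"][85:225,265:375],None,fx=4,fy=4,interpolation=cv2.INTER_CUBIC);b=cv2.resize(t["frame"][160:300,330:420],None,fx=4,fy=4,interpolation=cv2.INTER_CUBIC)
cv2.imwrite("pics/z2.png",np.hstack([a,b])[:,:,::-1])
E
```

```text
[[325.15000391 152.70114273]] [-0.97928628  0.52515781  0.6192405 ]
```

View pics/z2.png

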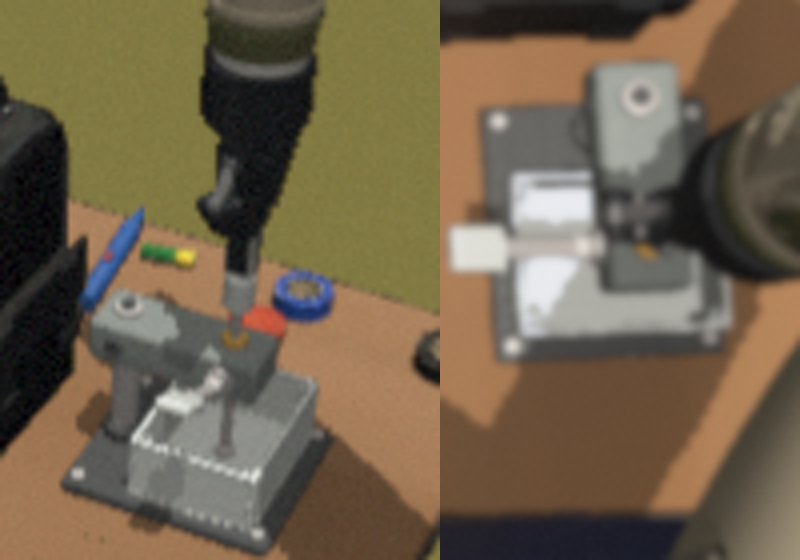

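The knob has followed the fingers down: its top is at scene about (325,153) and the rod's foot shows inside the box. I'll continue slowly while watching the force.

Call:
step_arm --targets "0 0 0.001 0 0; 0 0 0.002 0 0; 0 0 0.003 0 0; 0 0 0.004 0 0; 0 0 0.005 0 0"

```text
time: 4.0
ee_pos: [470.9, -196.3, 187.4]
eef_rot: [3.141, -0.001, 0.001]
wrist_force: [0.5, -0.1, 1.0]
finger_gap: 0.1
grip_force: 0.5
```

Call:
step_arm --targets "0 0 0.0005 0 0; 0 0 0.001 0 0; 0 0 0.001 0 0"

```text
time: 4.25
ee_pos: [470.8, -196.2, 186.2]
eef_rot: [3.141, -0.001, 0.0]
wrist_force: [-0.0, 0.1, 0.5]
finger_gap: 0.1
grip_force: 0.2
```

Call:
step_arm --targets "0 0 0.0005 0 0; 0 0 0.001 0 0; 0 0 0.001 0 0"

```text
time: 4.5
ee_pos: [470.8, -196.2, 185.2]
eef_rot: [3.141, -0.001, 0.0]
wrist_force: [0.4, 0.0, 1.0]
finger_gap: -0.1
grip_force: 0.3
```

Call:
step_arm --targets "0 0 0.0005 0 0; 0 0 0.001 0 0; 0 0 0.001 0 0"

```text
time: 4.75
ee_pos: [470.7, -196.2, 184.2]
eef_rot: [3.142, -0.001, 0.0]
wrist_force: [0.8, -0.1, 1.3]
finger_gap: 0.1
grip_force: 0.2
```

Call:
step_arm --targets "0 0 0.0005 0 0; 0 0 0.0005 0 0"

```text
time: 4.92
ee_pos: [470.7, -196.2, 184.0]
eef_rot: [3.141, -0.001, 0.0]
wrist_force: [-1.7, -0.4, 3.8]
finger_gap: 0.4
grip_force: 1.5
```

Call:
step_arm --targets "0 0 0.0005 0 0; 0 0 0.0005 0 0"

```text
time: 5.08
ee_pos: [470.7, -196.2, 184.0]
eef_rot: [3.141, -0.001, 0.001]
wrist_force: [-1.3, 0.5, 6.4]
finger_gap: -0.1
grip_force: 3.1
```

Call:
step_arm --targets "0 0 0.0005 0 0; 0 0 0.001 0 0; 0 0 0.001 0 0"

```text
time: 5.33
ee_pos: [470.8, -196.2, 183.9]
eef_rot: [3.141, -0.001, 0.002]
wrist_force: [-3.0, 0.4, 12.0]
finger_gap: 0.1
grip_force: 6.0
```

Contact is firm at z = 184, which puts the knob at 170, and the force climbs with no further travel. I'll lift straight up and go to the paddle.

Call:
step_arm --targets "0 0 -0.005 0 0; 0 0 -0.03 0 0; 0 0 -0.06 0 0; -0.001 -0.035 -0.06 0 0; -0.002 -0.07 -0.06 0 0; -0.003 -0.105 -0.06 0 0; -0.003 -0.105 -0.06 0 0; -0.003 -0.105 -0.06 0 0"

```text
time: 6.0
ee_pos: [467.4, -89.6, 242.3]
eef_rot: [3.141, 0.005, -0.001]
wrist_force: [0.6, -0.5, -0.0]
finger_gap: -0.3
grip_force: 0.0
```

```bash
python3 d.py "[468,-92,175]"; python3 - <<'E'
from h import *
np.set_printoptions(precision=1,suppress=True)
s,t=vision.capture("scene"),vision.capture("top")
for q in ["knob_1","paddle_1"]:
    L=[spotter.landmark_of(q,p)[:3] for p in (s,t)]
    for l in L: print(q,[(np.round(d["point"],1),round(d["p"],2)) for d in l])
a=cv2.resize(s["frame"][85:225,265:375],None,fx=4,fy=4,interpolation=cv2.INTER_CUBIC);b=cv2.resize(t["frame"][160:300,330:420],None,fx=4,fy=4,interpolation=cv2.INTER_CUBIC)
print(proj(s,[[470.7,-196.2,184]]),proj(t,[[470.7,-196.2,184]]))
cv2.imwrite("pics/z3.png",np.hstack([a,b])[:,:,::-1])
E
```

```text
6.0 [467.4465 -89.622  242.2667] [ 0.6404 -0.4829 -0.0022] -0.34953982191368915
[[ 1.      0.003  -0.0004]
 [ 0.003  -1.     -0.0002]
 [-0.0004  0.0002 -1.    ]]
[468,-92,175] [0.0006 0.0024 0.0673]
knob_1 [(array([323.8, 156.9]), 0.57)]
knob_1 []
paddle_1 [(array([309.3, 181.5]), 0.57)]
paddle_1 [(array([337.3, 222.9]), 0.41)]
[[325.  154.7]] [[388.5 217.7]]
```

View pics/z3.png

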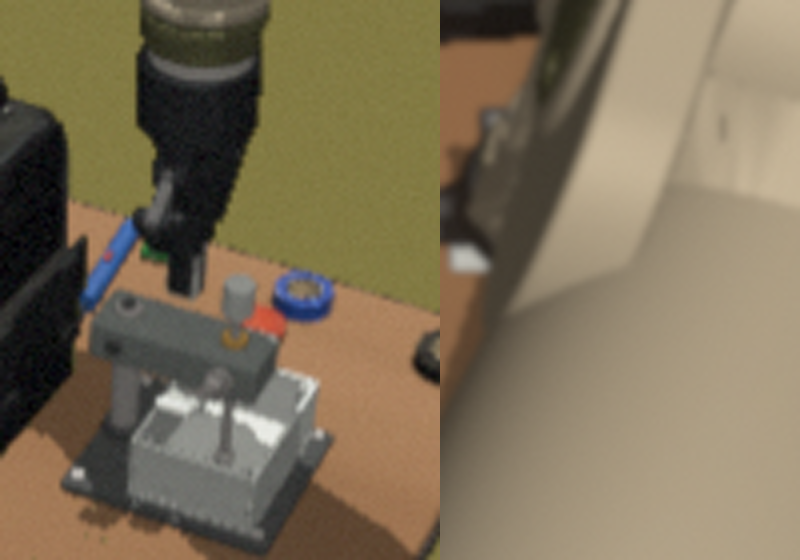

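The knob stayed down with its top at about (325,154), and the box is unmoved. The fingers are above the paddle. I'll descend onto it now.

Call:
step_arm --targets "0 0 0.03 0 0; 0 0 0.055 0 0; 0 0 0.07 0 0; 0 0 0.078 0 0; 0 0 0.084 0 0; 0 0 0.09 0 0; 0 0 0.096 0 0; 0 -0.002 0.102 0 0"

```text
time: 6.97
ee_pos: [468.7, -89.7, 140.9]
eef_rot: [3.141, -0.002, 0.003]
wrist_force: [-0.4, 0.3, 3.7]
finger_gap: 0.3
grip_force: 1.3
```

Call:
step_arm --targets "0 -0.001 0.006 0 0; 0 -0.002 0.012 0 0; 0 -0.003 0.018 0 0; 0 -0.004 0.024 0 0; 0 -0.004 0.028 0 0; 0 -0.004 0.032 0 0; 0 -0.004 0.032 0 0"

```text
time: 7.55
ee_pos: [467.5, -85.2, 107.5]
eef_rot: [3.141, -0.001, -0.001]
wrist_force: [0.3, -0.4, -0.1]
finger_gap: -0.2
grip_force: 0.0
```

Call:
step_arm --targets "0 0 0.002 0 0; 0 0 0.003 0 0; 0 0 0.004 0 0; 0 0 0.004 0 0"

```text
time: 7.88
ee_pos: [467.5, -85.4, 104.2]
eef_rot: [3.141, -0.001, -0.001]
wrist_force: [0.1, 0.4, 0.7]
finger_gap: -0.0
grip_force: 0.6
```

Call:
step_arm --targets "0 0 0.001 0 0; 0 0 0.002 0 0; 0 0 0.002 0 0"

```text
time: 8.13
ee_pos: [467.7, -85.2, 102.2]
eef_rot: [3.141, -0.001, -0.0]
wrist_force: [-0.0, -1.0, 1.7]
finger_gap: 0.1
grip_force: 0.8
```

Call:
step_arm --targets "0 0 0.001 0 0; 0 0 0.0015 0 0; 0 0 0.0015 0 0"

```text
time: 8.38
ee_pos: [467.8, -85.2, 100.7]
eef_rot: [3.142, -0.001, 0.0]
wrist_force: [-1.3, -0.8, 1.1]
finger_gap: -0.1
grip_force: 0.9
```

Call:
step_arm --targets "0 0 0.001 0 0; 0 0 0.001 0 0"

```text
time: 8.55
ee_pos: [467.8, -85.2, 99.7]
eef_rot: [3.141, -0.001, 0.0]
wrist_force: [-0.8, -0.6, 2.0]
finger_gap: -0.3
grip_force: 0.9
```

Call:
step_arm --targets "0 0 0.001 0 0; 0 0 0.001 0 0"

```text
time: 8.72
ee_pos: [467.9, -85.2, 98.9]
eef_rot: [3.141, -0.001, 0.001]
wrist_force: [-0.0, -0.0, 4.4]
finger_gap: 0.3
grip_force: 1.9
```

Call:
step_arm --targets "0 0 0.001 0 0; 0 0 0.001 0 0"

```text
time: 8.88
ee_pos: [468.0, -85.3, 98.6]
eef_rot: [3.141, -0.001, 0.001]
wrist_force: [-2.4, -1.2, 9.2]
finger_gap: -0.0
grip_force: 4.5
```

One more press to make sure it is at its stop, then up and away.

Call:
step_arm --targets "0 0 0.001 0 0; 0 0 0.002 0 0; 0 0 0.002 0 0; 0 0 0.002 0 0"

```text
time: 9.22
ee_pos: [468.2, -85.5, 98.1]
eef_rot: [3.14, -0.001, 0.003]
wrist_force: [-6.2, 0.4, 21.6]
finger_gap: 0.1
grip_force: 10.2
```

Call:
step_arm --targets "0 0 -0.005 0 0; 0 0 -0.03 0 0; 0 0 -0.06 0 0; 0 0 -0.1 0 0; 0 0 -0.14 0 0; -0.02 0.03 -0.16 0 0; -0.04 0.07 -0.16 0 0; -0.06 0.11 -0.16 0 0; -0.08 0.15 -0.16 0 0; -0.1 0.19 -0.16 0 0"

```text
time: 10.05
ee_pos: [372.2, -265.0, 255.7]
eef_rot: [-3.141, -0.001, -0.001]
wrist_force: [1.2, -0.7, -0.1]
finger_gap: 0.3
grip_force: 0.0
```

Call:
step_arm --targets "-0.02 0.04 0 0 0; -0.04 0.08 0 0 0; -0.06 0.12 0 0 0; -0.07 0.15 0 0 0; -0.07 0.15 0 0 0; -0.07 0.15 0 0 0"

```text
time: 10.55
ee_pos: [302.0, -415.5, 254.6]
eef_rot: [-3.139, 0.007, 0.0]
wrist_force: [0.3, -0.8, 0.0]
finger_gap: -0.0
grip_force: 0.0
```

```bash
python3 - <<'E'
from h import *
np.set_printoptions(precision=1,suppress=True)
s,t=vision.capture("scene"),vision.capture("top")
print(telemetry.sense()["ee_pos"])
a=cv2.resize(s["frame"][85:225,265:375],None,fx=4,fy=4,interpolation=cv2.INTER_CUBIC);b=cv2.resize(t["frame"][160:300,330:420],None,fx=4,fy=4,interpolation=cv2.INTER_CUBIC)
o=np.array([-265,-85]);o2=np.array([-330,-160])
for n,X in [("knobtop",[470.7,-196.2,184]),("paddle93",[466,-86,97]),]: print(n,(proj(s,[X])+o)*4,(proj(t,[X])+o2)*4+[440,0])
cv2.imwrite("pics/z4.png",np.hstack([a,b])[:,:,::-1])
E
```

```text
[ 303.  -413.3  255.1]
knobtop [[239.9 278.8]] [[673.9 230.8]]
paddle93 [[172.9 462.1]] [[451.  255.1]]
```

View pics/z4.png

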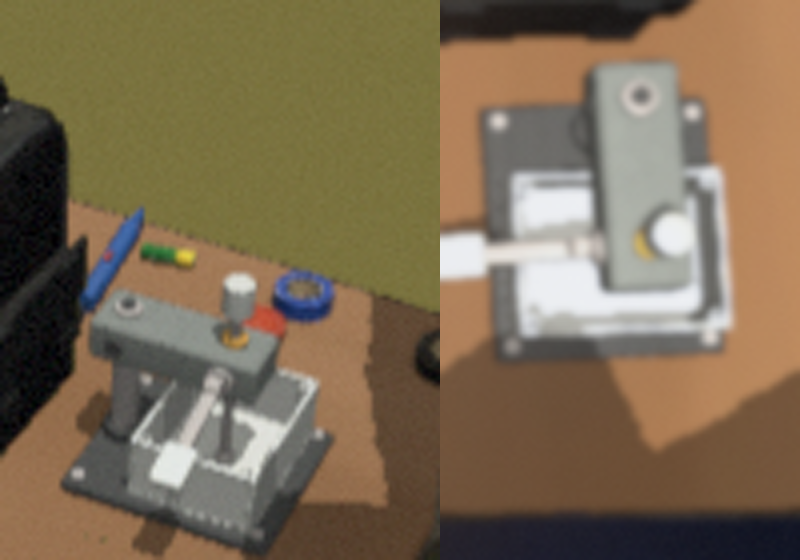

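The picture agrees: the knob top is at (240,279) as predicted for 184 mm, the paddle at (173,465) is where the stop puts it, the box is in place and the robot is clear.

```bash
python3 -c "
from rig import bot; print(bot.close_job())"
```

```text
the job is handed in; nothing more can be done
None
```

The job is handed in: the probe was lowered until its foot met the box floor (knob centre about 170 mm above the desk), then its lock lever was pressed down to its stop; the box shows no shift in the last picture, and the other gauge was not touched.

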